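Seat and lock the winged rotor in the bench mixer

ROBOT

A 6-joint arm with a two-finger parallel gripper is mounted at the origin on a cart in front of the work surface, level with it; the furniture and walls round the work are solid. World frame = base frame: x ahead of the robot, y to its left, z up, the work surface at z = 0. Lengths are in m, angles in rad, forces in N, time in s.
With the tool pointing down it reaches from about 0.375 to 0.9 m from the base axis. Payload 3.1 kg.
Tool frame: the origin (TCP) lies at the very end of the fingers, on their centre line; the grasp point (between the pads) lies 19 mm behind it (manip.tcp_to_grasp is the distance from the TCP to the grasp point, in m); z points along the fingers, y is the line along which they close (so a half turn about z gives the same grasp; the last joint's range is limited). The gripper opens to 85 mm and grips with 20 to 120 N. Pads are 22 mm wide; open, the fingers measure 114 mm over their backs; the gripper's body (76 mm by 85 mm) begins 54 mm behind the grasp point. The pads swing forward as they close: fully open they stand 13 mm farther back than shut.
Start: joints at [1.03, 0.527, 1.433, -0, 1.181, -0.178], TCP at [0.221, 0.585, 0.231] pointing down, gripper open.
Joint ranges: [-3.08, 3.08], [-0.75, 2.2], [0.22, 2.44], [-1.43, 4.57], [0, 2.65], [-2.85, 2.85]. Speed limits (rad/s): [2.79, 2.79, 3.14, 3.14, 3.14, 3.14].

INTERFACE

Orientations are given as a unit quaternion [x, y, z, w].
In Python, from station import manip gives the robot as it stands. The module is installed in compiled form; this text tells all that it offers.
- The arm moves only by the tool step_arm, never from a script. Its argument "commands" is one flat list of numbers, 6 for each row, row after row: the shift along the tool's x, y, z in m, then the turn, a rotation vector about the tool's x, y, z in degrees. A call has exactly 10 rows; each row is the pose to reach, as a shift and turn from the pose commanded when the call began, along the tool's axes at that moment; what a row does not reach only later rows make up. A row lasts 1/10 s, in which the tool goes at most 50 mm and 8.59 degrees, less where a joint would pass 70% of its speed; a pose out of reach is approached as far as the arm can. A call with a gripper value outside its range is refused whole. "jaw" is the opening in per cent of the stroke, from 0 (shut) to 100 (fully open), set as the call begins (left out, the last holds). The fingers move at their own pace and stop on an object; "grip_force" is the grip in N (left out, the last holds). Time passes only in rows, so rows that repeat a pose let the fingers close, or fill a call up. It gives the time, the measured TCP pose, the force, the opening and the grip force at its end, in the units of the state.
- manip.sense(): the state, without advancing time (a new reading comes with each control period).
- manip.snapshot(name): name is "side" or "top"; returns a dict with "pixels" (400x640x3 uint8, blue, green, red), "fx", "fy", "cx", "cy" (pixels), "R" (3x3) and "t" (3): a world point X has camera coordinates R X + t. Camera axes: x right, y down, z forward; pixel columns grow to the right and rows downward; lengths in m; the calibration is good to about 2 mm. A picture is of the moment at which its call begins. There is no depth.
- manip.sign_off(): hands the job in; it is judged then, once.
The state is a dict: "t": time; "q": joint angles; "qd": joint speeds; "tau": joint torques, N m; "tcp_pos": TCP position; "tool_rot": TCP orientation; "force": force on the tool from outside, world axes, zero at the start; "ft_torque": the same for the moment, N m; "finger_gap": opening from 0.0 (shut) to 1.0 (fully open); "gripper_force": force on a finger pad.
Only numpy, scipy, OpenCV 4.12 (cv2) and the standard library are available. Lean on these libraries where they do the work, as an engineer would, in place of code of your own. Each camera call takes 0.05 s, during which the arm holds its last target. There are 200 camera calls.

TASK

Fit the winged mixing rotor from the blue tool stand to the bench mixer: lower its tapered shank into the upright spindle, feel round gently until the slot under its flange drops over the two drive dogs and the flange lies fully home on the spindle face, then swing the ball-ended locking lever all the way over to the locked side. Never push the rotor against the mixer with more than about 6 kg, and leave the jar, beaker, marker and tape where they are.

Things in the scene. Friction and masses are not known exactly. Their poses are not given: they have to be found in the camera images.
- rotor_hub (a point): Steel mixing rotor, about 0.65 kg, upright in the front socket of the tool stand. Point: middle of its grip hub, 26 (x) x 24 (y) x 36 mm high, spanner flats on +y and -y, top 22 mm above the point. z up along the rotor's axis; x along its two wings, whose tips are 67 mm from the axis and 17 to 31 mm below the point.
- rotor_seat (a point): Middle of the underside (seat face) of the rotor's flange, 43 mm below rotor_hub, same axes. Flange 60 mm across. The drive slot runs across the underside along the rotor's y axis, 11 mm wide, 8 mm deep. Under the face: 7:24 taper, 30 mm across at the face, 20 mm across 40 mm lower; neck 9 mm across, 10 mm long; end knob 18 mm across, its bottom 58 mm below the face.
- mixer: Bench mixer without its bowl, screwed down: grey plinth 190 x 170 mm, white round gear housing 150 mm across, top at 96 mm, bowl-seat ring up to 101 mm. Origin on the bench under the spindle's axis; lever on its -x side, z up. To its left stands a tall fixed stirrer, whose motor overhangs the bench from 0.42 m up, to the left of y = 0.22.
- spindle_face (a point): Middle of the flat top of the upright steel spindle (60 mm across), 108 mm over the bench; has the mixer's axes and does not turn with the spindle. 7:24 bore, 31.5 mm across here, 0.75 mm a side wider than the rotor's taper at home, 40 mm long, open below. At home rotor_seat meets this point (face and dog tops give up to 1.5 mm). Gears hold the spindle; over 0.8 N m turns it.
- dogs (a point): Middle between the tops of the two drive dogs, 7 mm above spindle_face, mixer's axes. Dogs 9 mm wide, bevelled tops, 18.5 to 28.5 mm either side of the axis. Their line is along the mixer's y axis only to within 30 degrees either way, not measured: see it, or turn the rotor under a light push; it rests on them 7 mm above home and drops when the slot is within about 2 degrees.
- lock_lever (a joint): Locking lever: 0 = open, 0.95 rad = locked (stop). Turns about an upright pin 32 mm from the spindle's axis toward mixer -x, anticlockwise from above (ball goes from mixer +y to -y); stays where left, about 3 N at the ball. Its keeper plate enters the neck of the seated rotor's shank; with the rotor not home it strikes the end knob and stops about 0.1 rad short.
- lever_ball (a point): Centre of the black ball, 30 mm across, on the end of the locking lever, 115 mm from the lever's pin, 118 mm over the bench; the steel bar, 11 mm thick, slopes down from it to the housing.
- tool_stand: Blue plastic tool stand, fixed, 200 x 92 x 75 mm (foot 216 x 108), origin under its middle; two sockets 110 mm apart along its x axis, 64 mm deep. The rotor is in the -x one (nearer the robot); a saw-tooth disc tool, top 119 mm over the bench, 80 mm across, stays in the other.
- red_lid_jar: White jar with red lid, 68 mm across, 65 mm high, origin under its middle: leave alone.
- beaker: White plastic beaker, 112 x 125 x 130 mm, origin under its middle: leave alone.
- blue_marker: Marker pen with blue cap, 130 mm long, 13 mm thick, lying on the bench: leave alone.
- tape_roll: Roll of tan tape lying flat, 68 mm across, 18 mm high: leave alone.

How it is judged:
On the way:
1. with the locking lever still open, the rotor sits fully home in the spindle: flange down on the face, slot over the dogs (value of joint lock_lever below 0.3 rad and z of rotor_seat in the frame of spindle_face below 0.0025 m and horizontal distance between rotor_seat and spindle_face below 0.004 m and angle between rotor_hub's own z axis and vertical below 0.05 rad), for 0.3 s.
At the end, for the whole second after the job is handed in: The rotor is fully home in the spindle (flange within 2.5 mm of the face, hub within 4 mm of the spindle's axis, upright within 3 degrees) and the locking lever is swung over to at least 0.88 of its 0.95 rad (value of joint lock_lever above 0.88 rad and z of rotor_seat in the frame of spindle_face between -0.003 and 0.0025 m and horizontal distance between rotor_seat and spindle_face below 0.004 m and angle between rotor_hub's own z axis and vertical below 0.05 rad); the robot touches nothing.
It fails at once if the rotor is pushed against the mixer (spindle, dogs, lever included) with more than 60 N (contact force between rotor and mixer above 60 N).
It fails at once if the jar, beaker, marker or tape is moved more than 30 mm (distance of any of red_lid_jar, beaker, blue_marker, tape_roll from where it was at the start of the episode above 0.03 m).
It also fails if it takes over 72 s, if anything falls off the work surface, if the arm or the gripper's body presses on something with over 40 N, if the wrist force passes 120 N, or if a joint passes its speed limit or range.

## Working session

There is one attempt and no reset: what is moved stays moved. The work goes in short steps, Python scripts to look and compute and a tool call to move; the robot and the scene stay as the last step left them, time stands still between calls to the robot, and variables do not carry over. Pictures are saved under pics/ and viewed, at most 10 in all, crops included, and the job is handed in when it is done.

Besides the shell and the picture viewer there is one more tool, called after "Emit:" in YAML: its name, and indented under it one key for each argument. step_arm: Moves the arm, as the interface text tells. Its arguments: {"type":"object","properties":{"commands":{"type":"array","items":{"type":"number"}},"jaw":{"type":"number"},"grip_force":{"type":"number"}},"required":["commands"]}

```bash
mkdir -p pics; cat > h.py <<'E'
import numpy as np, cv2
from scipy.spatial.transform import Rotation as Ro
from station import manip
def snap(n,f):
    s=manip.snapshot(n); np.savez('pics/'+f+'.npz',**{k:np.array(v) for k,v in s.items()}); cv2.imwrite('pics/'+f+'.png',s['pixels']); return s
def load(f): return np.load('pics/'+f+'.npz')
def ray(s,u,v):
    d=s['R'].T@np.array([(u-s['cx'])/s['fx'],(v-s['cy'])/s['fy'],1]); c=-s['R'].T@s['t']; return c,d
def atz(s,u,v,z):
    c,d=ray(s,u,v); return c+d*(z-c[2])/d[2]
def proj(s,X):
    p=s['R']@np.array(X)+s['t']; return s['fx']*p[0]/p[2]+s['cx'],s['fy']*p[1]/p[2]+s['cy']
def tri(s1,p1,s2,p2):
    c1,d1=ray(s1,*p1);c2,d2=ray(s2,*p2)
    k=np.linalg.lstsq(np.array([d1,-d2]).T,c2-c1,rcond=None)[0]
    a,b=c1+k[0]*d1,c2+k[1]*d2; return (a+b)/2,np.linalg.norm(a-b)
def totool(dw):
    return Ro.from_quat(manip.sense()['tool_rot']).inv().apply(dw)
E
python3 - <<'E'
from h import *
a=snap('top','t0');b=snap('side','s0')
for s in(a,b): print(-s['R'].T@s['t'],s['R'][2],s['fx'])
x=manip.sense();print(x['tcp_pos'],x['tool_rot'],x['force'],x['t'],manip.tcp_to_grasp); print(Ro.from_quat(x['tool_rot']).as_matrix())
E
```

```text
[ 0.31020491 -0.13336067  1.1526282 ] [ 0.20979826  0.00851918 -0.97770758] 421.5572761535996
[-0.45748937 -0.47621382  0.96663269] [ 0.72020488  0.25487711 -0.64524615] 469.8327625720326
[0.22084565 0.58397683 0.2304311 ] [ 1.79891316e-01  9.83685991e-01 -9.33607360e-04 -3.37943323e-04] [ 1.04300956 -0.12392127 -0.5408351 ] 0.1 0.0187
[[-9.35278000e-01  3.53912504e-01 -1.00075594e-03]
 [ 3.53913766e-01  9.35276485e-01 -1.71516682e-03]
 [ 3.28964510e-04 -1.95833910e-03 -9.99998028e-01]]
```

View pics/t0.png

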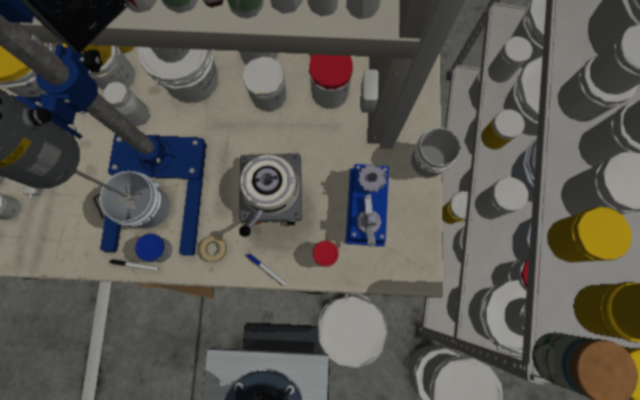

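View pics/s0.png

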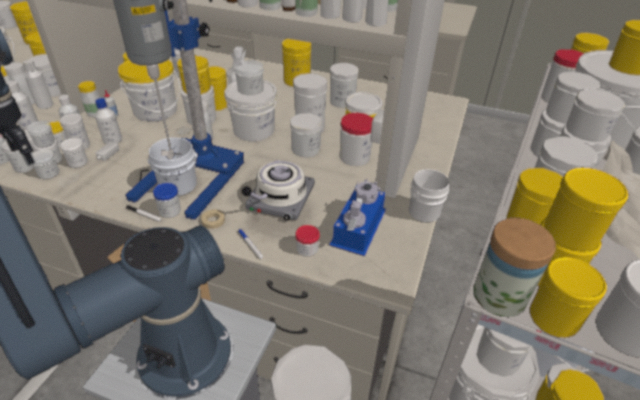

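The top view shows the mixer at about (268,185), with the lever ball at (245,231). The stand is at about (368,205), with the rotor at its near end around (369,225). I'll enlarge both views.

```bash
python3 - <<'E'
from h import *
a=cv2.imread('pics/t0.png');b=cv2.imread('pics/s0.png')
c=cv2.resize(a[145:255,235:395],None,fx=5,fy=5,interpolation=cv2.INTER_CUBIC);cv2.imwrite('pics/t0c.png',c)
c=cv2.resize(b[150:260,235:395],None,fx=5,fy=5,interpolation=cv2.INTER_CUBIC);cv2.imwrite('pics/s0c.png',c)
E
```

```text
(no output)
```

View pics/t0c.png

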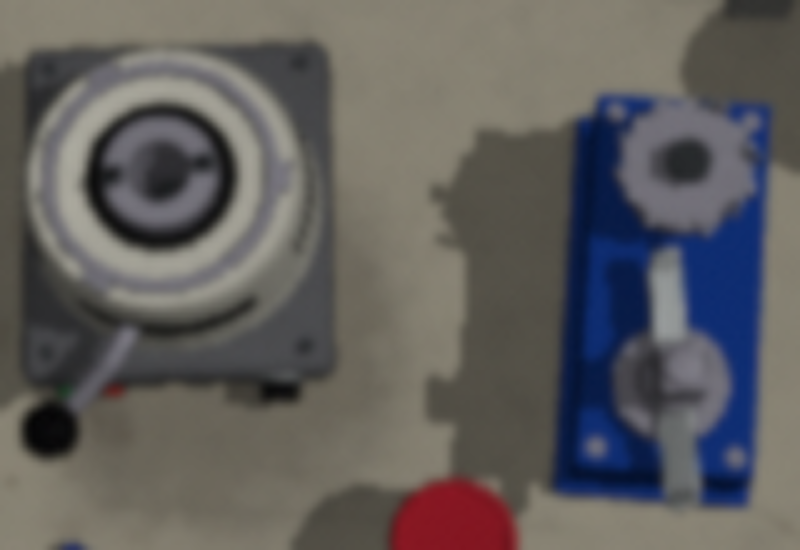

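View pics/s0c.png

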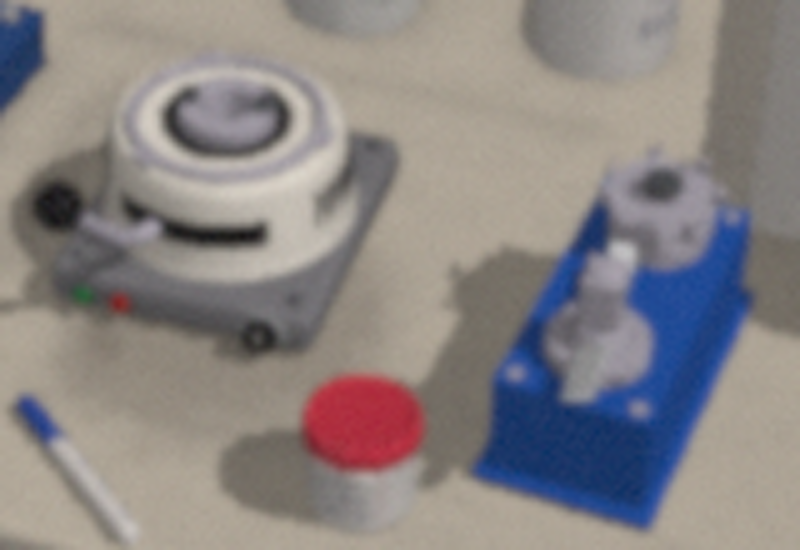

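The top crop shows the spindle at crop (161,176), dogs at about (112,175) and (203,161), and the ball at (50,428). The wing tips are at (668,250) and (682,502), and the flange centre is about (672,382). In the side crop the spindle is at (226,112), the ball at (58,205) and the flange at (598,345). Now I'll turn these into positions.

```bash
python3 - <<'E'
from h import *
np.set_printoptions(precision=4,suppress=True)
a=load('t0');b=load('s0')
T=lambda p:((p[0]+.5)/5-.5+235,(p[1]+.5)/5-.5+145)
S=lambda p:((p[0]+.5)/5-.5+235,(p[1]+.5)/5-.5+150)
def both(n,pt,ps,z):
    print(n,tri(a,T(pt),b,S(ps)),'top@z',atz(a,*T(pt),z)[:2],'side@z',atz(b,*S(ps),z)[:2])
both('spindle',(161,176),(226,112),.108)
both('ball',(50,428),(58,205),.118)
both('disc',(686,162),(660,183),.119)
d1=atz(a,*T((112,175)),.115);d2=atz(a,*T((203,161)),.115);print('dogs',d1,d2,np.linalg.norm(d1-d2),'mid',(d1+d2)/2,'ang of line',np.degrees(np.arctan2(*(d1-d2)[1::-1])))
w1=atz(a,*T((668,248)),.101);w2=atz(a,*T((682,502)),.101);print('wing',w1,w2,np.linalg.norm(w1-w2),(w1+w2)/2,np.degrees(np.arctan2(*(w1-w2)[1::-1])))
both('flange',(672,382),(598,345),.083)
both('hubtop',(687,362),(610,262),.14)
# stand corners top z .075 (est)
for p in [(600,97),(770,106),(750,482),(578,470)]: print('stand',atz(a,*T(p),.075))
for p in [(28,45),(328,42),(333,378),(22,382)]: print('plinth',atz(a,*T(p),.04))
E
```

```text
spindle (array([0.5853, 0.0201, 0.1012]), np.float64(0.0019543156972740205)) top@z [0.5839 0.0182] side@z [0.5767 0.0171]
ball (array([0.4498, 0.0633, 0.1167]), np.float64(0.0022009643257317325)) top@z [0.4501 0.062 ] side@z [0.4481 0.0635]
disc (array([ 0.602 , -0.2492,  0.1146]), np.float64(0.0010741428195592314)) top@z [ 0.601  -0.2492] side@z [ 0.5962 -0.2499]
dogs [0.5814 0.0421 0.115 ] [ 0.591  -0.0036  0.115 ] 0.046732700839368584 mid [0.5862 0.0192 0.115 ] ang of line 101.79955821351929
wing [ 0.56  -0.243  0.101] [ 0.4302 -0.253   0.101 ] 0.13023049447212529 [ 0.4951 -0.248   0.101 ] 4.4324143381061205
flange (array([ 0.4941, -0.2481,  0.078 ]), np.float64(0.002166198018722863)) top@z [ 0.4937 -0.2486] side@z [ 0.4881 -0.2485]
hubtop (array([ 0.4942, -0.2494,  0.1394]), np.float64(0.0003731441355737598)) top@z [ 0.4941 -0.2495] side@z [ 0.4934 -0.2494]
stand [ 0.6471 -0.2075  0.075 ]
stand [ 0.6464 -0.2981  0.075 ]
stand [ 0.445  -0.2906  0.075 ]
stand [ 0.447  -0.2023  0.075 ]
plinth [0.673  0.1071 0.04  ]
plinth [ 0.6826 -0.0586  0.04  ]
plinth [ 0.4947 -0.0721  0.04  ]
plinth [0.4847 0.0938 0.04  ]
```

Emit:
step_arm:
  commands: [-0.028, -0.034, 0.0, 0, 0, -1.2, -0.056, -0.068, 0.0, 0, 0, -2.5, -0.084, -0.102, 0.0, 0, 0, -3.8, -0.112, -0.136, 0, 0, 0, -5, -0.14, -0.17, 0, 0, 0, -6.2, -0.168, -0.204, 0, 0, 0, -7.5, -0.196, -0.238, 0, 0, 0, -8.8, -0.224, -0.272, 0, 0, 0, -10, -0.252, -0.306, 0, 0, 0, -11.2, -0.28, -0.34, 0, 0, 0, -12.5]
  jaw: 100

```text
t: 1.1
tcp_pos: [0.3628, 0.1658, 0.2313]
tool_rot: [0.071, 0.997, -0.0, -0.0]
force: [1.7, 0.7, 0.2]
finger_gap: 1.0
gripper_force: 0.0
```

Emit:
step_arm:
  commands: [-0.021, -0.044, 0.003, 0, 0, -1.4, -0.042, -0.088, 0.006, 0, 0, -2.8, -0.063, -0.132, 0.01, 0, 0, -4.2, -0.084, -0.175, 0.013, 0, 0, -5.6, -0.106, -0.219, 0.017, 0, 0, -7, -0.127, -0.263, 0.02, 0, 0, -8.4, -0.148, -0.306, 0.023, 0, 0, -9.8, -0.169, -0.35, 0.027, 0, 0, -11.2, -0.19, -0.393, 0.03, 0, 0, -12.6, -0.19, -0.393, 0.03, 0, 0, -12.6]

```text
t: 2.1
tcp_pos: [0.4969, -0.2555, 0.2009]
tool_rot: [-0.036, 0.999, -0.002, 0.002]
force: [-0.2, 0.5, 0.2]
finger_gap: 0.996
gripper_force: 0.0
```

```bash
python3 - <<'E'
from h import *
a=snap('top','t1');b=snap('side','s1')
x=manip.sense();print(x['tcp_pos'],x['q']);R=Ro.from_quat(x['tool_rot']).as_matrix();print(R)
ca=cv2.resize(a['pixels'][170:260,320:420],(400,360),interpolation=cv2.INTER_CUBIC)
cb=cv2.resize(b['pixels'][140:260,310:430],(400,400),interpolation=cv2.INTER_CUBIC)
o=np.zeros((400,800,3),np.uint8);o[:360,:400]=ca;o[:,400:]=cb;cv2.imwrite('pics/c1.png',o)
print(proj(a,x['tcp_pos']),proj(b,x['tcp_pos']))
E
```

```text
[ 0.49401872 -0.24939901  0.20045916] [-6.69575960e-01  4.71636217e-01  1.64493187e+00  2.53944409e-04
  1.02698379e+00 -2.31450995e+00]
[[-0.99726189 -0.07393748 -0.00140131]
 [-0.07393942  0.99726177  0.00138638]
 [ 0.00129496  0.00148619 -0.99999806]]
(np.float64(375.0679656714482), np.float64(212.47879977901817)) (np.float64(358.3791210735781), np.float64(184.41449219295464))
```

View pics/c1.png

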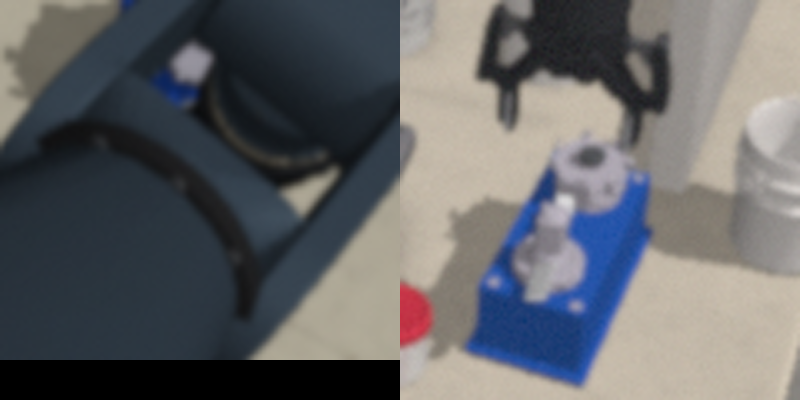

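The side view shows the open fingers straddling the rotor axis in line with the flats, clear of the wings and disc. I'll descend and grip.

Emit:
step_arm:
  commands: [0, 0, 0.018, 0, 0, 0, 0, 0, 0.036, 0, 0, 0, 0, 0, 0.054, 0, 0, 0, 0, 0, 0.07, 0, 0, 0, 0, 0, 0.084, 0, 0, 0, 0, 0, 0.094, 0, 0, 0, 0, 0, 0.098, 0, 0, 0, 0, 0, 0.098, 0, 0, 0, 0, 0, 0.098, 0, 0, 0, 0, 0, 0.098, 0, 0, 0]

```text
t: 3.2
tcp_pos: [0.4949, -0.2489, 0.104]
tool_rot: [-0.038, 0.999, -0.0, 0.001]
force: [-0.9, -0.5, -0.5]
finger_gap: 1.0
gripper_force: 0.0
```

Emit:
step_arm:
  commands: [0, 0, 0, 0, 0, 0, 0, 0, 0, 0, 0, 0, 0, 0, 0, 0, 0, 0, 0, 0, 0, 0, 0, 0, 0, 0, 0, 0, 0, 0, 0, 0, 0, 0, 0, 0, 0, 0, 0, 0, 0, 0, 0, 0, 0, 0, 0, 0, 0, 0, 0, 0, 0, 0, 0, 0, 0, 0, 0, 0]
  jaw: 0
  grip_force: 80

```text
t: 4.2
tcp_pos: [0.4946, -0.2484, 0.1035]
tool_rot: [-0.038, 0.999, 0.0, 0.0]
force: [1.4, 2.7, 6.1]
finger_gap: 0.267
gripper_force: 79.2
```

```bash
python3 - <<'E'
from h import *
x=manip.sense();print({k:np.round(x[k],4) for k in x})
E
```

```text
{'t': np.float64(4.2), 'q': array([-6.6760e-01,  6.1550e-01,  1.7225e+00,  7.0000e-04,  8.0350e-01,
       -2.3149e+00]), 'qd': array([ 0.0005, -0.0012,  0.0012,  0.0007,  0.0024, -0.0027]), 'tau': array([ -2.0253, -39.0544, -11.2901,  -0.6918,  -0.4811,  -0.0676]), 'tcp_pos': array([ 0.4946, -0.2484,  0.1035]), 'tool_rot': array([-3.800e-02,  9.993e-01,  2.000e-04,  2.000e-04]), 'force': array([1.3838, 2.6507, 6.0599]), 'ft_torque': array([ 0.5377, -0.0648, -0.0847]), 'gripper_force': np.float64(79.2472), 'finger_gap': np.float64(0.2669)}
```

Emit:
step_arm:
  commands: [0, 0, -0.008, 0, 0, 0, 0, 0, -0.02, 0, 0, 0, 0, 0, -0.035, 0, 0, 0, 0, 0, -0.052, 0, 0, 0, 0, 0, -0.07, 0, 0, 0, 0, 0, -0.09, 0, 0, 0, 0, 0, -0.11, 0, 0, 0, 0, 0, -0.126, 0, 0, 0, 0, 0, -0.136, 0, 0, 0, 0, 0, -0.14, 0, 0, 0]

```text
t: 5.2
tcp_pos: [0.4945, -0.2491, 0.2443]
tool_rot: [-0.038, 0.999, -0.001, 0.0]
force: [0.4, -1.0, -6.2]
finger_gap: 0.267
gripper_force: 78.9
```

```bash
python3 - <<'E'
from h import *
from scipy.optimize import minimize
from scipy.ndimage import map_coordinates
th=np.linspace(0,2*np.pi,180,endpoint=False)
for f in('t0','s0'):
    s=load(f);g=s['pixels'].mean(2)
    def samp(pts):
        uv=np.array([proj(s,p) for p in pts]);return map_coordinates(g,[uv[:,1],uv[:,0]],order=1)
    C=lambda x,y,r,z:np.c_[x+r*np.cos(th),y+r*np.sin(th),np.full(th.size,z)]
    def cost(p): return -(samp(C(*p,.026,.108)).mean()-samp(C(*p,.034,.108)).mean())
    best=min(((cost((x,y)),x,y) for x in np.arange(.572,.598,.001) for y in np.arange(.008,.03,.001)))
    r=minimize(cost,best[1:],method='Nelder-Mead');print(f,best,r.x,r.fun)
    x,y=r.x
    an=np.radians(np.arange(0,360,6))
    v=samp(np.c_[x+.0235*np.cos(an),y+.0235*np.sin(an),np.full(an.size,.113)])
    print(np.round(v).astype(int))
E
```

```text
t0 (np.float64(-64.34286541852062), np.float64(0.585), np.float64(0.01900000000000001)) [0.5851812  0.01847697] -64.79130720538139
[112 112 112 112 111 112 112 113 112 111 111 110 108  98  79  55  42  49
  70  94 110 114 116 116 115 115 115 114 114 114 114 114 114 114 115 115
 116 116 116 116 116 116 116 115 107  86  62  46  47  65  89 105 111 112
 112 112 113 112 112 113]
s0 (np.float64(-27.524983499645757), np.float64(0.574), np.float64(0.015000000000000006)) [0.57374937 0.0147307 ] -27.59575081922712
[145 146 149 152 155 156 157 157 159 156 150 139 124 111 105 107 116 128
 140 144 148 147 146 143 142 140 139 140 139 140 141 142 144 148 150 149
 151 151 152 153 155 155 155 154 149 144 134 122 110  98  89  84  82  89
 100 118 132 140 145 146]
```

Emit:
step_arm:
  commands: [-0.006, 0.014, 0, 0, 0, -0.3, -0.018, 0.042, 0, 0, 0, -1, -0.032, 0.075, 0, 0, 0, -2, -0.047, 0.109, 0, 0, 0, -3, -0.062, 0.144, 0, 0, 0, -4, -0.077, 0.179, 0, 0, 0, -5, -0.09, 0.21, 0, 0, 0, -5.8, -0.102, 0.238, 0, 0, 0, -6.4, -0.109, 0.255, 0, 0, 0, -6.7, -0.1115, 0.26, 0, 0, 0, -6.7]

```text
t: 6.2
tcp_pos: [0.5851, 0.0222, 0.2419]
tool_rot: [-0.098, 0.995, 0.001, -0.001]
force: [-0.1, -0.4, -5.8]
finger_gap: 0.273
gripper_force: 79.2
```

```bash
python3 - <<'E'
from h import *
a=snap('top','t2');b=snap('side','s2')
x=manip.sense();print(x['tcp_pos'],x['q'],x['force']);print(Ro.from_quat(x['tool_rot']).as_matrix())
ca=cv2.resize(a['pixels'][140:240,220:320],(400,400),interpolation=cv2.INTER_CUBIC)
cb=cv2.resize(b['pixels'][120:220,230:330],(400,400),interpolation=cv2.INTER_CUBIC)
cv2.imwrite('pics/c2.png',np.hstack([ca,cb]))
p=np.array(x['tcp_pos']);print(proj(b,p),proj(b,p-[0,0,.0285]),proj(b,p-[0,0,.0865]),proj(b,[.586,.0187,.108]))
E
```

```text
[0.58515638 0.02024007 0.24221529] [-1.56034116e-01  4.62642779e-01  1.52036738e+00 -2.62748077e-04
  1.16096750e+00 -1.92196566e+00] [-0.6891912  -0.08204885 -5.01626885]
[[-9.80998320e-01 -1.94001465e-01 -2.39347131e-03]
 [-1.94002330e-01  9.81001059e-01  1.32570492e-04]
 [ 2.32227902e-03  5.94390442e-04 -9.99997127e-01]]
(np.float64(278.543811991323), np.float64(132.5444837645006)) (np.float64(278.86392086450303), np.float64(140.94565225758458)) (np.float64(279.4894120419299), np.float64(157.3614945311756)) (np.float64(280.55557322795926), np.float64(170.1843695467214))
```

View pics/c2.png

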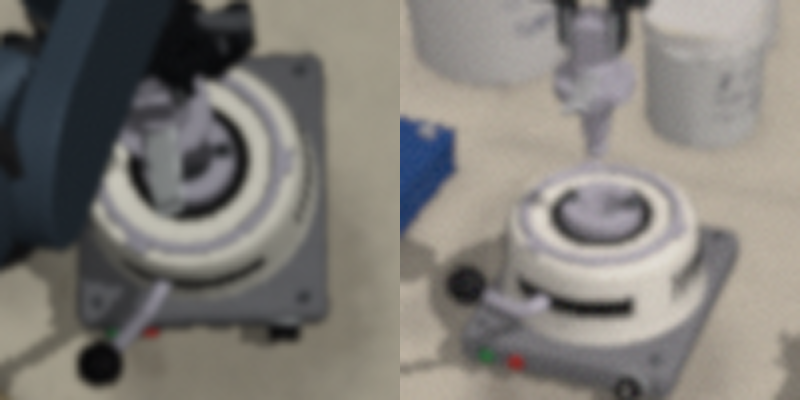

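The side view shows the knob tip at full-frame (279.2,158.7) against a predicted (279.5,157.4), hanging over the spindle at about (280.5,171). I'll lower it until it is just inside the bore.

Emit:
step_arm:
  commands: [0, 0, 0.01, 0, 0, 0, 0, 0, 0.02, 0, 0, 0, 0, 0, 0.03, 0, 0, 0, 0, 0, 0.04, 0, 0, 0, 0, 0, 0.05, 0, 0, 0, 0, 0, 0.06, 0, 0, 0, 0, 0, 0.068, 0, 0, 0, 0, 0, 0.075, 0, 0, 0, 0, 0, 0.08, 0, 0, 0, 0, 0, 0.08, 0, 0, 0]

```text
t: 7.3
tcp_pos: [0.5856, 0.0191, 0.1626]
tool_rot: [-0.096, 0.995, 0.0, -0.001]
force: [-0.5, 0.1, -6.0]
finger_gap: 0.269
gripper_force: 79.1
```

```bash
cat > st.py <<'E'
from h import *
x=manip.sense();R=Ro.from_quat(x['tool_rot']).as_matrix()
print(x['t'],np.round(x['tcp_pos'],4),'F',np.round(x['force'],1),'M',np.round(x['ft_torque'],2),'tilt',np.round(R[:2,2],4),'yang',round(np.degrees(np.arctan2(R[1,1],R[0,1])),2))
E
python3 st.py
```

```text
7.3 [0.5856 0.0191 0.1626] F [-0.5  0.1 -6. ] M [-0.02 -0.    0.01] tilt [-0.0011  0.0002] yang 101.07
```

Emit:
step_arm:
  commands: [0, 0, 0.003, 0, 0, 0, 0, 0, 0.006, 0, 0, 0, 0, 0, 0.009, 0, 0, 0, 0, 0, 0.011, 0, 0, 0, 0, 0, 0.013, 0, 0, 0, 0, 0, 0.014, 0, 0, 0, 0, 0, 0.015, 0, 0, 0, 0, 0, 0.016, 0, 0, 0, 0, 0, 0.016, 0, 0, 0, 0, 0, 0.016, 0, 0, 0]

```text
t: 8.3
tcp_pos: [0.5865, 0.0193, 0.1475]
tool_rot: [-0.096, 0.995, 0.0, 0.001]
force: [2.9, 2.8, -4.2]
finger_gap: 0.272
gripper_force: 79.5
```

```bash
python3 st.py
```

```text
8.3 [0.5865 0.0193 0.1475] F [ 2.9  2.8 -4.2] M [ 0.78 -0.52  0.03] tilt [0.0015 0.0005] yang 101.05
```

Emit:
step_arm:
  commands: [-0.0007, 0.0005, 0, 0, 0, 0, -0.0014, 0.001, 0, 0, 0, 0, -0.0014, 0.001, 0, 0, 0, 0, -0.0014, 0.001, 0, 0, 0, 0, -0.0014, 0.001, 0.0005, 0, 0, 0, -0.0014, 0.001, 0.001, 0, 0, 0, -0.0014, 0.001, 0.0015, 0, 0, 0, -0.0014, 0.001, 0.002, 0, 0, 0, -0.0014, 0.001, 0.002, 0, 0, 0, -0.0014, 0.001, 0.002, 0, 0, 0]

```text
t: 9.3
tcp_pos: [0.5868, 0.0203, 0.1452]
tool_rot: [-0.096, 0.995, 0.0, -0.0]
force: [-0.6, 0.2, -5.6]
finger_gap: 0.27
gripper_force: 79.2
```

```bash
python3 st.py
```

```text
9.3 [0.5868 0.0203 0.1452] F [-0.6  0.2 -5.6] M [ 0.04 -0.01  0.04] tilt [-0.0007 -0.    ] yang 101.07
```

Emit:
step_arm:
  commands: [0, 0, 0.0005, 0, 0, 0, 0, 0, 0.001, 0, 0, 0, 0, 0, 0.0015, 0, 0, 0, 0, 0, 0.002, 0, 0, 0, 0, 0, 0.0025, 0, 0, 0, 0, 0, 0.0025, 0, 0, 0, 0, 0, 0.0025, 0, 0, 0, 0, 0, 0.0025, 0, 0, 0, 0, 0, 0.0025, 0, 0, 0, 0, 0, 0.0025, 0, 0, 0]

```text
t: 10.3
tcp_pos: [0.5871, 0.0203, 0.1429]
tool_rot: [-0.096, 0.995, -0.0, 0.0]
force: [1.2, -0.3, -6.1]
finger_gap: 0.27
gripper_force: 79.2
```

```bash
python3 st.py
```

```text
10.3 [0.5871 0.0203 0.1429] F [ 1.2 -0.3 -6.1] M [-0.01 -0.01  0.02] tilt [ 0.0001 -0.    ] yang 101.07
```

Still free. I'll keep going.

Emit:
step_arm:
  commands: [0, 0, 0.0005, 0, 0, 0, 0, 0, 0.001, 0, 0, 0, 0, 0, 0.0015, 0, 0, 0, 0, 0, 0.002, 0, 0, 0, 0, 0, 0.0025, 0, 0, 0, 0, 0, 0.0025, 0, 0, 0, 0, 0, 0.0025, 0, 0, 0, 0, 0, 0.0025, 0, 0, 0, 0, 0, 0.0025, 0, 0, 0, 0, 0, 0.0025, 0, 0, 0]

```text
t: 11.3
tcp_pos: [0.5873, 0.0203, 0.1404]
tool_rot: [-0.096, 0.995, -0.0, 0.0]
force: [0.3, 1.0, -5.6]
finger_gap: 0.266
gripper_force: 79.1
```

```bash
python3 st.py
```

```text
11.3 [0.5873 0.0203 0.1404] F [ 0.3  1.  -5.6] M [ 0.06 -0.27 -0.03] tilt [ 0.0006 -0.    ] yang 101.07
```

Emit:
step_arm:
  commands: [-0.0003, 0, 0.0003, 0, 0, 0, -0.0003, 0, 0.0006, 0, 0, 0, -0.0003, 0, 0.0009, 0, 0, 0, -0.0003, 0, 0.0012, 0, 0, 0, -0.0003, 0, 0.0015, 0, 0, 0, -0.0003, 0, 0.0018, 0, 0, 0, -0.0003, 0, 0.002, 0, 0, 0, -0.0003, 0, 0.002, 0, 0, 0, -0.0003, 0, 0.002, 0, 0, 0, -0.0003, 0, 0.002, 0, 0, 0]

```text
t: 12.3
tcp_pos: [0.5874, 0.0204, 0.1383]
tool_rot: [-0.096, 0.995, 0.0, 0.0]
force: [-0.1, 0.5, -3.6]
finger_gap: 0.267
gripper_force: 79.3
```

```bash
python3 st.py
```

```text
12.3 [0.5874 0.0204 0.1383] F [-0.1  0.5 -3.6] M [ 0.28 -0.2  -0.01] tilt [0.0001 0.0002] yang 101.07
```

Emit:
step_arm:
  commands: [-0.0004, 0.0002, 0.0, 0, 0, 0, -0.0004, 0.0002, 0.0003, 0, 0, 0, -0.0004, 0.0002, 0.0006, 0, 0, 0, -0.0004, 0.0002, 0.0009, 0, 0, 0, -0.0004, 0.0002, 0.0012, 0, 0, 0, -0.0004, 0.0002, 0.0015, 0, 0, 0, -0.0004, 0.0002, 0.0015, 0, 0, 0, -0.0004, 0.0002, 0.0015, 0, 0, 0, -0.0004, 0.0002, 0.0015, 0, 0, 0, -0.0004, 0.0002, 0.0015, 0, 0, 0]

```text
t: 13.3
tcp_pos: [0.5876, 0.0206, 0.1367]
tool_rot: [-0.096, 0.995, 0.0, -0.0]
force: [0.3, 0.5, -4.9]
finger_gap: 0.27
gripper_force: 79.2
```

```bash
python3 st.py
```

```text
13.3 [0.5876 0.0206 0.1367] F [ 0.3  0.5 -4.9] M [ 0.16 -0.1   0.01] tilt [-0.0002  0.    ] yang 101.07
```

Emit:
step_arm:
  commands: [-0.0002, 0.0001, 0.0003, 0, 0, 0, -0.0002, 0.0001, 0.0006, 0, 0, 0, -0.0002, 0.0001, 0.0009, 0, 0, 0, -0.0002, 0.0001, 0.0012, 0, 0, 0, -0.0002, 0.0001, 0.0015, 0, 0, 0, -0.0002, 0.0001, 0.0018, 0, 0, 0, -0.0002, 0.0001, 0.002, 0, 0, 0, -0.0002, 0.0001, 0.002, 0, 0, 0, -0.0002, 0.0001, 0.002, 0, 0, 0, -0.0002, 0.0001, 0.002, 0, 0, 0]

```text
t: 14.3
tcp_pos: [0.5879, 0.0207, 0.1361]
tool_rot: [-0.097, 0.995, -0.0, 0.0]
force: [-3.3, 0.0, 7.0]
finger_gap: 0.271
gripper_force: 80.7
```

```bash
python3 st.py
```

```text
14.3 [0.5879 0.0207 0.1361] F [-3.3  0.   7. ] M [0.04 0.65 0.  ] tilt [ 0.0005 -0.0003] yang 101.08
```

Firm contact at TCP z 0.136, which is the predicted home height (0.1365); resting on the dogs would have been 0.1435. I'll press a little more to confirm, then test the turn.

Emit:
step_arm:
  commands: [0.0003, 0, 0.0003, 0, 0, 0, 0.0003, 0, 0.0006, 0, 0, 0, 0.0003, 0, 0.0008, 0, 0, 0, 0.0003, 0, 0.0008, 0, 0, -1, 0.0003, 0, 0.0008, 0, 0, -2, 0.0003, 0, 0.0008, 0, 0, -3, 0.0003, 0, 0.0008, 0, 0, -4, 0.0003, 0, 0.0008, 0, 0, -4, 0.0003, 0, 0.0008, 0, 0, -4, 0.0003, 0, 0.0008, 0, 0, -4]

```text
t: 15.3
tcp_pos: [0.5882, 0.0208, 0.136]
tool_rot: [-0.13, 0.992, 0.0, 0.001]
force: [-3.2, 0.7, 9.9]
finger_gap: 0.269
gripper_force: 81.4
```

```bash
python3 st.py
```

```text
15.3 [0.5882 0.0208 0.136 ] F [-3.2  0.7  9.9] M [ 0.11  0.69 -0.69] tilt [0.0021 0.0008] yang 104.88
```

The turn is resisted (Mz −0.69 N·m), so the slot is over the dogs. I'll relax and release.

Emit:
step_arm:
  commands: [0.0003, 0, -0.0003, 0, 0, 1, 0.0004, 0, -0.0006, 0, 0, 2, 0.0005, 0, -0.001, 0, 0, 2, 0.0005, 0, -0.001, 0, 0, 2, 0.0005, 0, -0.001, 0, 0, 2, 0.0005, 0, -0.001, 0, 0, 2, 0.0005, 0, -0.001, 0, 0, 2, 0.0005, 0, -0.001, 0, 0, 2, 0.0005, 0, -0.001, 0, 0, 2, 0.0005, 0, -0.001, 0, 0, 2]

```text
t: 16.3
tcp_pos: [0.5883, 0.0207, 0.1361]
tool_rot: [-0.114, 0.993, -0.0, 0.001]
force: [-0.1, 1.9, 6.9]
finger_gap: 0.269
gripper_force: 80.7
```

Emit:
step_arm:
  commands: [0, 0, 0, 0, 0, 0, 0, 0, 0, 0, 0, 0, 0, 0, 0, 0, 0, 0, 0, 0, 0, 0, 0, 0, 0, 0, 0, 0, 0, 0, 0, 0, 0, 0, 0, 0, 0, 0, 0, 0, 0, 0, 0, 0, 0, 0, 0, 0, 0, 0, 0, 0, 0, 0, 0, 0, 0, 0, 0, 0]
  jaw: 100

```text
t: 17.3
tcp_pos: [0.5871, 0.0206, 0.135]
tool_rot: [-0.114, 0.994, -0.0, 0.0]
force: [0.5, -0.1, -0.2]
finger_gap: 1.002
gripper_force: 0.0
```

Emit:
step_arm:
  commands: [0, 0, -0.01, 0, 0, 0, 0, 0, -0.025, 0, 0, 0, 0, 0, -0.045, 0, 0, 0, 0, 0, -0.065, 0, 0, 0, 0, 0, -0.085, 0, 0, 0, 0, 0, -0.105, 0, 0, 0, 0, 0, -0.12, 0, 0, 0, 0, 0, -0.13, 0, 0, 0, 0, 0, -0.13, 0, 0, 0, 0, 0, -0.13, 0, 0, 0]

```text
t: 18.3
tcp_pos: [0.5867, 0.0206, 0.2648]
tool_rot: [-0.114, 0.994, 0.0, -0.0]
force: [-0.3, -1.0, -0.7]
finger_gap: 0.999
gripper_force: 0.0
```

```bash
python3 st.py; python3 - <<'E'
from h import *
b=snap('side','s3')
s=b
cv2.imwrite('pics/c3.png',cv2.resize(b['pixels'][130:230,220:330],(770,700)[0:2] and (660,600),interpolation=cv2.INTER_CUBIC))
for z in (.166,.173): print('hub/shank top if',z, proj(s,[.5875,.0205,z+.007]))
for z in (.108,.115):
    P=[proj(s,[.5875+.067*np.cos(k),.0205+.067*np.sin(k),z+.019]) for k in (np.radians(13),np.radians(193))]
    print(z,proj(s,[.5875,.0205,z+.065]),P)
E
```

```text
18.3 [0.5867 0.0206 0.2648] F [-0.3 -1.  -0.7] M [-0.07  0.02  0.01] tilt [-0.0005  0.0001] yang 103.07
hub/shank top if 0.166 (np.float64(279.5519288035285), np.float64(152.12602208971023))
hub/shank top if 0.173 (np.float64(279.477921823339), np.float64(150.16133371860963))
0.108 (np.float64(279.5519288035285), np.float64(152.12602208971026)) [(np.float64(284.1767047545451), np.float64(152.28589038751224)), (np.float64(275.5683026458882), np.float64(178.08988971915412))]
0.115 (np.float64(279.477921823339), np.float64(150.16133371860963)) [(np.float64(284.1209960022784), np.float64(150.429534012737)), (np.float64(275.4799721741453), np.float64(176.18060928690352))]
```

View pics/c3.png

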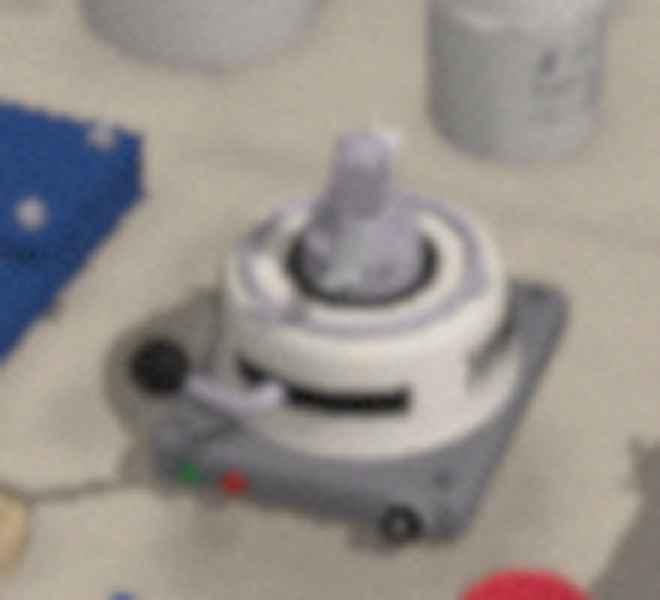

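The side view shows the flange down inside the spindle ring and the lever still open, with the ball at crop (160,365). I'll move over the ball with the jaws along the lever's swing.

Emit:
step_arm:
  commands: [0.012, 0.007, 0, 0, 0, 4, 0.03, 0.018, 0, 0, 0, 10, 0.05, 0.03, 0, 0, 0, 16, 0.07, 0.041, 0.0, 0, 0, 22, 0.09, 0.053, 0.02, 0, 0, 28, 0.108, 0.063, 0.045, 0, 0, 33, 0.12, 0.07, 0.07, 0, 0, 36, 0.1237, 0.0725, 0.09, 0, 0, 36, 0.1237, 0.0725, 0.1, 0, 0, 36, 0.1237, 0.0725, 0.1, 0, 0, 36]
  jaw: 80

```text
t: 19.35
tcp_pos: [0.4494, 0.0632, 0.1636]
tool_rot: [0.199, 0.98, -0.0, -0.002]
force: [1.5, 0.8, 0.3]
finger_gap: 0.801
gripper_force: 0.0
```

```bash
python3 st.py
```

```text
19.35 [0.4494 0.0632 0.1636] F [1.5 0.8 0.3] M [ 0.    0.01 -0.03] tilt [-0.0037  0.0004] yang 67.07
```

Emit:
step_arm:
  commands: [0, 0, 0.008, 0, 0, 0, 0, 0, 0.018, 0, 0, 0, 0, 0, 0.028, 0, 0, 0, 0, 0, 0.038, 0, 0, 0, 0, 0, 0.048, 0, 0, 0, 0, 0, 0.056, 0, 0, 0, 0, 0, 0.062, 0, 0, 0, 0, 0, 0.065, 0, 0, 0, 0, 0, 0.065, 0, 0, 0, 0, 0, 0.065, 0, 0, 0]

```text
t: 20.35
tcp_pos: [0.4504, 0.0632, 0.1001]
tool_rot: [0.199, 0.98, 0.0, 0.0]
force: [-0.9, -0.1, -0.9]
finger_gap: 0.798
gripper_force: 0.0
```

Emit:
step_arm:
  commands: [0, 0, 0, 0, 0, 0, 0, 0, 0, 0, 0, 0, 0, 0, 0, 0, 0, 0, 0, 0, 0, 0, 0, 0, 0, 0, 0, 0, 0, 0, 0, 0, 0, 0, 0, 0, 0, 0, 0, 0, 0, 0, 0, 0, 0, 0, 0, 0, 0, 0, 0, 0, 0, 0, 0, 0, 0, 0, 0, 0]
  jaw: 0
  grip_force: 30

```text
t: 21.35
tcp_pos: [0.4501, 0.0626, 0.1005]
tool_rot: [0.198, 0.98, -0.001, 0.0]
force: [-1.7, -3.9, 4.6]
finger_gap: 0.329
gripper_force: 29.3
```

```bash
python3 st.py; python3 - <<'E'
import numpy as np
# arc in tool frame, tool y angle a; y=(cos a,sin a), x=(sin(-?)...)
a=np.radians(67.07);y=np.array([np.cos(a),np.sin(a)]);x=np.array([-np.sin(a),np.cos(a)])  # x=y x z(down): check
z=np.array([0,0,-1]);x=np.cross(np.r_[y,0],z)[:2]
pin=np.array([.5556,.0183]);r0=np.array([.4497,.0632])-pin
for k in range(1,11):
  t=np.radians(5.48*k);R=np.array([[np.cos(t),-np.sin(t)],[np.sin(t),np.cos(t)]]);d=R@r0-r0;print(k,np.round([d@x,d@y],4),-5.48*k)
print(x)
E
```

```text
21.35 [0.4501 0.0626 0.1005] F [-1.7 -3.9  4.6] M [-0.74  0.34  0.03] tilt [ 0.     -0.0011] yang 67.12
1 [-0.0005 -0.011 ] -5.48
2 [-0.0021 -0.0219] -10.96
3 [-0.0047 -0.0326] -16.44
4 [-0.0083 -0.0429] -21.92
5 [-0.0129 -0.0529] -27.400000000000002
6 [-0.0184 -0.0625] -32.88
7 [-0.0248 -0.0714] -38.36
8 [-0.032  -0.0797] -43.84
9 [-0.04   -0.0873] -49.32000000000001
10 [-0.0486 -0.094 ] -54.800000000000004
[-0.92098153  0.38960623]
```

The ball is gripped at a 28 mm gap. I'll swing it in two halves.

Emit:
step_arm:
  commands: [-0.0001, -0.0055, 0, 0, 0, -2.7, -0.0005, -0.011, 0, 0, 0, -5.5, -0.0012, -0.0165, 0, 0, 0, -8.2, -0.0021, -0.0219, 0, 0, 0, -11, -0.0033, -0.0273, 0, 0, 0, -13.7, -0.0047, -0.0326, 0, 0, 0, -16.4, -0.0064, -0.0378, 0, 0, 0, -19.2, -0.0083, -0.0429, 0, 0, 0, -21.9, -0.0105, -0.048, 0, 0, 0, -24.7, -0.0129, -0.0529, 0, 0, 0, -27.4]

```text
t: 22.35
tcp_pos: [0.4415, 0.01, 0.1005]
tool_rot: [-0.04, 0.999, 0.001, 0.0]
force: [-0.3, 2.8, 5.8]
finger_gap: 0.328
gripper_force: 29.4
```

```bash
python3 st.py
```

```text
22.35 [0.4415 0.01   0.1005] F [-0.3  2.8  5.8] M [ 0.32  0.07 -0.01] tilt [0.0007 0.0011] yang 94.53
```

Emit:
step_arm:
  commands: [-0.0001, -0.0055, 0, 0, 0, -2.7, -0.0005, -0.011, 0, 0, 0, -5.5, -0.0012, -0.0165, 0, 0, 0, -8.2, -0.0021, -0.0219, 0, 0, 0, -11, -0.0033, -0.0273, 0, 0, 0, -13.7, -0.0047, -0.0326, 0, 0, 0, -16.4, -0.0064, -0.0378, 0, 0, 0, -19.2, -0.0083, -0.0429, 0, 0, 0, -21.9, -0.0105, -0.048, 0, 0, 0, -24.7, -0.0129, -0.0529, 0, 0, 0, -27.4]

```text
t: 23.35
tcp_pos: [0.4578, -0.0406, 0.1004]
tool_rot: [-0.274, 0.962, 0.002, -0.0]
force: [-0.6, 21.8, 9.2]
finger_gap: 0.328
gripper_force: 30.4
```

```bash
python3 st.py
```

```text
23.35 [ 0.4578 -0.0406  0.1004] F [-0.6 21.8  9.2] M [ 3.13 -0.12 -0.27] tilt [-0.0013  0.0034] yang 121.86
```

The stop was reached at (0.458,−0.041), against a predicted locked position of (0.457,−0.042). I'll release and lift away.

Emit:
step_arm:
  commands: [0, 0.001, 0, 0, 0, 0, 0, 0.0015, 0, 0, 0, 0, 0, 0.0015, 0, 0, 0, 0, 0, 0.0015, 0, 0, 0, 0, 0, 0.0015, 0, 0, 0, 0, 0, 0.0015, 0, 0, 0, 0, 0, 0.0015, 0, 0, 0, 0, 0, 0.0015, 0, 0, 0, 0, 0, 0.0015, 0, 0, 0, 0, 0, 0.0015, 0, 0, 0]
  jaw: 80

```text
validation failed for argument at $.co...
```

Emit:
step_arm:
  commands: [0, 0, -0.01, 0, 0, 0, 0, 0, -0.025, 0, 0, 0, 0, 0, -0.045, 0, 0, 0, 0, 0, -0.065, 0, 0, 0, 0, 0, -0.085, 0, 0, 0, 0, 0, -0.105, 0, 0, 0, 0, 0, -0.12, 0, 0, 0, 0, 0, -0.13, 0, 0, 0, 0, 0, -0.13, 0, 0, 0, 0, 0, -0.13, 0, 0, 0]

```text
t: 24.35
tcp_pos: [0.4582, -0.0421, 0.2297]
tool_rot: [-0.275, 0.962, 0.0, -0.0]
force: [-1.3, 0.3, -0.6]
finger_gap: -0.0
gripper_force: 0.0
```

```bash
python3 st.py; python3 - <<'E'
from h import *
b=snap('side','s4')
cv2.imwrite('pics/c4.png',cv2.resize(b['pixels'][130:230,220:330],(660,600),interpolation=cv2.INTER_CUBIC))
for t in (157,157+.85*57.3,157+54.4):
    t=np.radians(t);u,v=proj(b,[.5556+.115*np.cos(t),.0183+.115*np.sin(t),.118]);print((u-220)*6,(v-130)*6)
E
```

```text
24.35 [ 0.4582 -0.0421  0.2297] F [-1.3  0.3 -0.6] M [-0.03  0.04  0.03] tilt [-0.0004  0.0003] yang 121.87
159.3015234583621 361.75934627342383
343.6921723944438 407.2824795845312
368.15952284595414 405.5148757816014
```

View pics/c4.png

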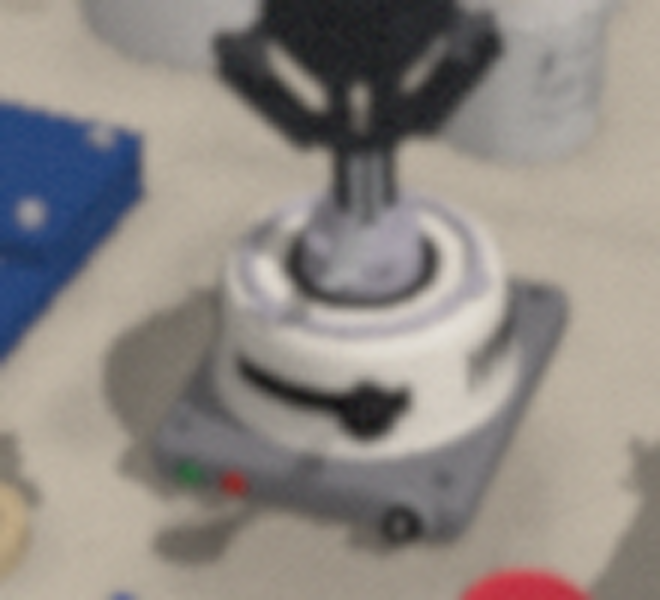

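The release call was refused, so the still-closed fingers slid up off the ball. No harm was done: the ball sits at crop (370,408), against a predicted locked position of (368,405). The rotor looks unchanged in the ring, and the arm is clear.

```bash
python3 -c "
from station import manip
print(manip.sign_off())"
```

```text
the job is handed in; nothing more can be done
None
```

The rotor is fitted fully home in the spindle over the drive dogs and the lever is swung to its locked stop. I handed the job in with the arm clear at about 24 s, though sign-off returned no verdict.

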